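# Lock out the motorised screw drive

## Task

Make the screw drive safe to work on. First set the forward-off-reverse toggle on the control box to its centre off position; then wind the crank clockwise (seen from above) down its thread until, just short of its bottom stop, the hole in the crank arm lines up over the hole in the pillar, and move the locking pin from its rest into those holes, fully home. Last, fold the slotted guard plate fully down over the centred toggle, leaving the other things on the table where they are.

Things in the scene. Friction and masses are not known exactly. Their poses are not given: they have to be found in the camera images.
- control_box: Fixed grey switch box with an aluminium top panel, 100 (x) x 110 (y) x 45 mm high; origin at the centre of its underside, x axis to its back (the guard's hinge side), y to its left, z up. Yaw within 0.35 rad; it may stand left or right of the screw drive. The toggle's pivot is 5 mm in front of its centre, 45 mm above the table.
- toggle (a joint): Steel bat toggle on the control box: 48 mm lever, 8 mm thick, 12 mm ball end, swinging along the box's y. In rad: 0 = centre off (upright); +0.38 leans to the box's -y, -0.38 to +y. Spring detents at -0.38, 0 and +0.38; from within about 0.15 of centre it snaps to centre. About 10 N near the ball moves it over. At the start it leans to the box's -y.
- switch_centre (a point): Point where the middle of the toggle's ball end is when the toggle is at centre off: 42 mm above its pivot and the box's top panel. Axes as the box.
- guard (a joint): Slotted guard plate on the control box, in rad: 0 = fully down, level, 14 mm above the panel, the toggle standing up through its slot; 1.57 = upright behind the toggle; at most 1.95. Starts leaning back, 1.62 to 1.85; a stiff hinge keeps it where it is left (about 1 N at the edge moves it). It is closed by pushing its free edge from behind towards the box's -x and down.
- guard_hinge (a point): Centre of the guard's hinge line, on the back of the control box, 59 mm above the table; axes as the box. The hinge line runs along the box's y; the closed guard extends from here towards the box's -x.
- guard_edge (a point): Middle of the round bar, 8 mm thick and 52 mm long, on the guard's free edge, 85 mm from the hinge. The plate is 56 mm wide (box y), 3 mm thick and reaches 89 mm from its hinge; its slot is 20 mm wide, from 22 to 68 mm from the hinge, so the solid part to push is 68 to 89 mm from the hinge.
- screw_drive: Fixed screw drive: dark base plate 120 x 120 x 10 mm with a round grey gear housing, a black motor on its +y side, and a grey square pillar (32 x 32 mm, top 60 mm above the table) at x = +42 mm. Origin on the screw's axis at the table; z up. The crank turns about this vertical axis. Yaw varies within 0.35 rad.
- crank (a joint): Turn of the crank arm in rad: 0 = its hole exactly over the pillar's hole, low on the thread; grows anticlockwise seen from above (the arm rises 4 mm a turn). Starts at 6.7 to 8.4 (1.07 to 1.34 turns); bottom stop at -0.3. The holes also pass one another a turn higher, which is not the locking place. It stays where it is left; about 1 N at the handle turns it.
- crank_grip (a point): On the axis of the crank's upright black handle, 27 mm above the arm's top face. The handle is 19 mm thick and 47 mm high above the arm, spins freely on the arm, and stands 42 mm from the screw's axis, at the end opposite to the hole. Its height here at crank 0 is 97 mm. The point's axes turn with the arm.
- crank_hole (a point): Centre of the hole (13 mm) at the top face of the crank arm, 42 mm from the screw's axis. The arm is a flat aluminium bar 112 x 32 x 8 mm; at crank 0 its top is 70 mm above the table and its underside 2 mm above the pillar.
- lock_hole (a point): Mouth of the blind hole (12 mm, 27 mm deep) in the top of the screw drive's pillar, 60 mm above the table.
- pin_rest: Fixed grey block 46 x 46 x 40 mm with a 12 mm hole in its top, in which the pin stands; origin at the centre of its underside.
- pin_grip (a point): Grip point of the loose steel locking pin, on its axis, 24 mm above the shoulder and 18 mm below the top. Upright: head 18 mm thick and 42 mm high; below the shoulder a shank 8.5 mm thick, 30 mm long, tapered tip. At the start it stands in the pin rest, shoulder on the block. Fully home in the drive its shoulder rests on the crank arm. z is its axis, upwards.
- pin_tip (a point): Lower end of the pin's shank, 54 mm below pin_grip.
- rock: Bystander: grey rough mineral, 30 x 36 x 21 mm.
- magnifier: Bystander: hand lens with a black handle lying flat, 62 x 148 x 9 mm.
- glass_dish: Bystander: clear glass dish, 103 mm wide, 16 mm high.
- torch: Bystander: black torch lying on its side, 104 mm long, 32 mm thick.
- carton: Bystander: slim white carton, 173 x 29 x 26 mm.
- charger_box: Bystander: black charger, 42 x 62 x 30 mm.
- rough_stone: Bystander: brown rough mineral, 40 x 56 x 26 mm.

How it is judged:
On the way, in this order (a step that is already met when the one before it is completed fails the run):
1. the toggle rests at centre off (within 0.1 rad) (value of joint toggle between -0.1 and 0.1 rad), for 0.4 s.
2. the crank is wound down to where its hole is over the pillar's hole (within 0.07 rad) (value of joint crank between -0.07 and 0.07 rad), for 0.3 s.
3. the pin is fully home through the crank arm into the pillar (tip at least 17 mm below the pillar's top) (z of pin_tip in the frame of lock_hole below -0.017 m and horizontal distance between pin_tip and lock_hole below 0.006 m), for 0.2 s.
4. the guard is folded fully down (within 0.08 rad) (value of joint guard below 0.08 rad), for 0.2 s.
At the end, for the whole second after the job is handed in: Toggle at centre off (within 0.1 rad); crank within 0.12 rad of its lowest alignment; pin upright (0.2 rad) in both holes, tip within 6 mm of the hole's axis and at least 17 mm below the pillar's top (20 when home); guard down (within 0.08 rad) (all of step 1 and all of step 3 and value of joint crank between -0.12 and 0.12 rad and angle between pin_grip's own z axis and vertical below 0.2 rad and value of joint guard below 0.08 rad); the robot touches nothing.
It fails at once if a bystander is moved more than 40 mm (distance of any of rock, magnifier, glass_dish, torch, carton, charger_box, rough_stone from where it was at the start of the episode above 0.04 m).
It also fails if it takes over 72 s, if anything falls off the work surface, if the arm or the gripper's body presses on something with over 40 N, if the wrist force passes 120 N, or if a joint passes its speed limit or range.

## Robot

A 7-joint arm with a two-finger parallel gripper is mounted at the origin on a cart in front of the work surface, level with it; the furniture and walls round the work are solid. World frame = base frame: x ahead of the robot, y to its left, z up, the work surface at z = 0. Lengths are in m, angles in rad, forces in N, time in s.
With the tool pointing down it reaches from about 0.425 to 0.925 m from the base axis. Payload 6.8 kg.
Tool frame: the origin (TCP) lies on the centre line of the jaws, within the pads' length; the fingertips stand 25 mm ahead of it and the grasp point (between the pads) lies 6 mm ahead of it; z points along the fingers, y is the direction in which the jaws open and shut (so a half turn about z gives the same grasp; the last joint's range is limited). The gripper opens to 85 mm and grips with 20 to 120 N. Pads are 22 mm wide; open, the fingers measure 114 mm over their backs; the gripper's body (76 mm by 85 mm) begins 54 mm behind the grasp point. The pads swing forward as they close: fully open they stand 13 mm farther back than shut.
Start: joints at [-1.374, 0.477, 0.022, 1.555, -0.011, 1.109, -0.083], TCP at [0.203, 0.644, 0.256] pointing down, gripper open.
Joint ranges: [-2.96, 2.96], [-0.34, 2.1], [-1.41, 1.46], [0.24, 2.44], [-1.37, 4.51], [0.17, 1.92], [-2.96, 2.96]. Speed limits (rad/s): [2.39, 2.39, 3.14, 3.14, 3.14, 3.14, 3.14].

## Interface

Orientations are given as a unit quaternion [w, x, y, z].
In Python, from station import status, cams, order, models gives the robot as it stands.
- The arm moves only by the tool move_arm, never from a script. Its argument "steps" is one flat list of numbers, 7 for each row, row after row: the gripper's target within -1 to 1 (fully open at 1, half-way at 0, shut at -1), then the shift along the world's x, y, z in cm, then the turn, a rotation vector about the world's x, y, z in degrees. A call has 1 to 8 rows; each row shifts and turns the commanded pose from where the row before left it; what a row does not reach is not made up. A row lasts 1/10 s, in which the tool goes at most 50 mm and 8.59 degrees, less where a joint would pass 70% of its speed; a pose out of reach is approached as far as the arm can. A call with a gripper value outside its range is refused whole. The fingers move at their own pace and stop on an object; "newtons" is the grip in N (left out, the last holds). Time passes only in rows, so rows that do not move let the fingers close. It gives the time, the measured TCP pose, the force and the opening at its end, in the units of the state.
- status.get_obs(): the state, without advancing time (a new reading comes with each control period).
- cams.read_camera(name): name is "scene" or "top" or "wrist"; returns a dict with "pixels" (400x640x3 uint8, red, green, blue), "mtx" (3x3 intrinsics, pixels), "dist_coeffs" ([k1, k2, p1, p2, k3] as OpenCV has them; the pictures are not rectified), "T" (4x4, takes a point from camera to world coordinates); the wrist camera has in their place "T_tool_cam" (4x4, takes a point from camera to tool coordinates, whose origin is the TCP and whose axes are the flange's). Camera axes: x right, y down, z forward; pixel columns grow to the right and rows downward; lengths in m; the calibration is good to about 2 mm. A picture is of the moment at which its call begins: read the wrist's pose just before it. There is no depth.
- order.hand_in(): hands the job in, once; it reports no verdict.
Trained networks look in the newest picture that a camera, given by its name, has taken for a name from the list of things; names that differ only in an ending like _2 or _b are one class to them, and where a whole thing is asked for, a point or a joint stands for the part that bears it (a point fixed in the world has none). Each returns a list of dicts, best first, with "score" (0 to 1); they miss things now and then, are a little off and sometimes report something else, mostly with a low value. They report only what shows in the picture. A call takes as long as a camera call.
- models.silhouettes(camera, query): "region" (400x640 bool, what is visible of it) and "box" ([centre column, centre row, width, height] in pixels, round what is visible of it).
- models.place_of(camera, query): "position" ([row, column] in pixels: a listed point, or the origin of a listed thing).
The state is a dict: "t": time; "q": joint angles; "joint_vel": joint speeds; "joint_torque": joint torques, N m; "eef_pos": TCP position; "tool_rot": TCP orientation; "contact_force": force on the tool from outside, world axes, zero at the start; "torque": the same for the moment, N m; "gripper_width": opening from 0.0 (shut) to 1.0 (fully open).
Only numpy, scipy, OpenCV 4.12 (cv2) and the standard library are available. Lean on these libraries where they do the work, as an engineer would, in place of code of your own. Each camera call takes 0.05 s, during which the arm holds its last target.

## Working session

There is one attempt and no reset: what is moved stays moved. The work goes in short steps, Python scripts to look and compute and a tool call to move; the robot and the scene stay as the last step left them, time stands still between calls to the robot, and variables do not carry over. Pictures are saved under pics/ and viewed, and the job is handed in when it is done.

Besides the shell and the picture viewer there is one more tool, called as name(argument=value, ...), one argument or row to a line, values as JSON. move_arm: Moves the arm, as the interface text tells. Its arguments: {"type":"object","properties":{"steps":{"type":"array"},"newtons":{"type":"number"}},"required":["steps"]}

```bash
ls; mkdir -p pics; cat > h.py <<'E'
import numpy as np, cv2
from station import status, cams, order, models
def snap(n,f):
    r=cams.read_camera(n); cv2.imwrite('pics/'+f,cv2.cvtColor(r['pixels'],cv2.COLOR_RGB2BGR)); return r
def ray(r,rc,T=None):
    T=np.array(r['T']) if T is None else T
    u=cv2.undistortPoints(np.array([[[rc[1],rc[0]]]],float),np.array(r['mtx']),np.array(r['dist_coeffs']))[0,0]
    return T[:3,3],T[:3,:3]@np.array([u[0],u[1],1.])
def atz(r,rc,z,T=None):
    o,d=ray(r,rc,T); return o+d*(z-o[2])/d[2]
def tri(rays):
    A=np.zeros((3,3));b=np.zeros(3)
    for o,d in rays:
        d=d/np.linalg.norm(d);P=np.eye(3)-np.outer(d,d);A+=P;b+=P@o
    p=np.linalg.solve(A,b)
    return p,[np.linalg.norm((np.eye(3)-np.outer(d,d)/(d@d))@(p-o)) for o,d in rays]
def proj(r,P,T=None):
    T=np.array(r['T']) if T is None else T
    Ti=np.linalg.inv(T); rv=cv2.Rodrigues(Ti[:3,:3])[0]
    return cv2.projectPoints(np.array(P,float).reshape(-1,1,3),rv,Ti[:3,3],np.array(r['mtx']),np.array(r['dist_coeffs']))[0][:,0]
def quatR(q):
    from scipy.spatial.transform import Rotation as R
    return R.from_quat([q[1],q[2],q[3],q[0]]).as_matrix()
def wT(r,s):
    T=np.eye(4);T[:3,:3]=quatR(s['tool_rot']);T[:3,3]=s['eef_pos'];return T@np.array(r['T_tool_cam'])
E
python3 - <<'E'
from h import *
s=status.get_obs();print(s)
for n in ['scene','top','wrist']:
    r=snap(n,n+'0.png')
    if n!='wrist':
        print(n,np.round(r['T'],3).tolist())
        for q in ['control_box','switch_centre','guard_hinge','guard_edge','screw_drive','crank_grip','crank_hole','lock_hole','pin_rest','pin_grip','pin_tip']:
            print(q,[(np.round(x['position']).tolist(),round(x['score'],2)) for x in models.place_of(n,q)[:3]])
E
```

```text
pics
{'t': 0.0, 'q': array([-1.37406938,  0.47782191,  0.02230894,  1.55648126, -0.01149822,
        1.10930383, -0.0830627 ]), 'joint_vel': array([-7.53598354e-05,  1.52244483e-04, -2.15906689e-04,  1.57317362e-03,
       -1.28305863e-03,  7.93186099e-04, -8.18303286e-04]), 'joint_torque': array([-5.84139307e-04, -5.96439278e+01,  1.60784058e+00, -2.81192780e+01,
        1.24993184e-02,  9.48058383e-03,  3.55157184e-07]), 'eef_pos': array([0.20241201, 0.64334413, 0.25529788]), 'tool_rot': array([-7.91129444e-05,  1.51781132e-01,  9.88413678e-01, -9.39998931e-04]), 'contact_force': array([-0.39085117, -0.23549805,  0.20402227]), 'torque': array([-0.02557748,  0.04733816, -0.00355441]), 'gripper_width': 1.001000661796987}
scene [[0.91, -0.264, 0.319, 0.013], [-0.414, -0.605, 0.68, -1.038], [0.014, -0.751, -0.66, 1.184], [0.0, 0.0, 0.0, 1.0]]
control_box [([193.0, 277.0], 0.75), ([322.0, 335.0], 0.7)]
switch_centre [([174.0, 279.0], 0.74), ([196.0, 278.0], 0.49)]
guard_hinge [([178.0, 284.0], 0.77)]
guard_edge [([158.0, 288.0], 0.61)]
screw_drive [([227.0, 321.0], 0.63)]
crank_grip [([
[... 178 characters left out ...]
20.0, 337.0], 0.37)]
pin_grip [([270.0, 316.0], 0.45)]
pin_tip [([281.0, 314.0], 0.37)]
top [[-0.015, -0.988, 0.154, 0.356], [-1.0, 0.019, 0.021, 0.079], [-0.023, -0.153, -0.988, 1.362], [0.0, 0.0, 0.0, 1.0]]
control_box [([242.0, 266.0], 0.88), ([166.0, 336.0], 0.72), ([219.0, 252.0], 0.53)]
switch_centre [([242.0, 260.0], 0.79)]
guard_hinge [([229.0, 259.0], 0.93)]
guard_edge [([224.0, 255.0], 0.76), ([249.0, 414.0], 0.33)]
screw_drive [([218.0, 337.0], 0.85)]
crank_grip [([223.0, 352.0], 0.82)]
crank_hole [([206.0, 330.0], 0.69)]
lock_hole [([203.0, 342.0], 0.79), ([247.0, 381.0], 0.58)]
pin_rest [([250.0, 415.0], 0.82)]
pin_grip [([227.0, 261.0], 0.61), ([250.0, 420.0], 0.57)]
pin_tip []
```

View pics/scene0.png

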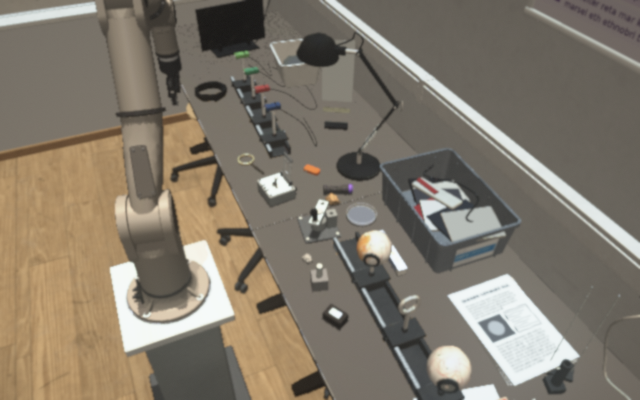

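View pics/top0.png

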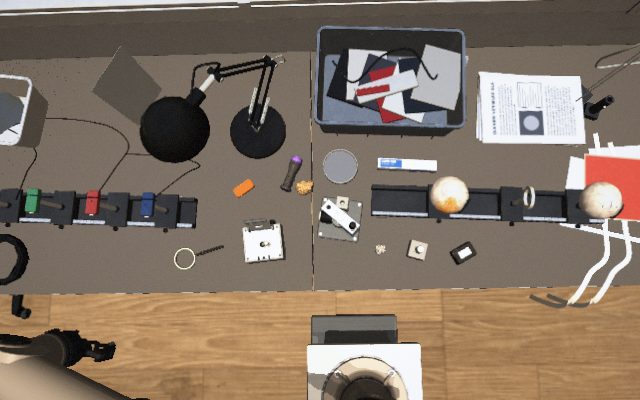

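View pics/wrist0.png

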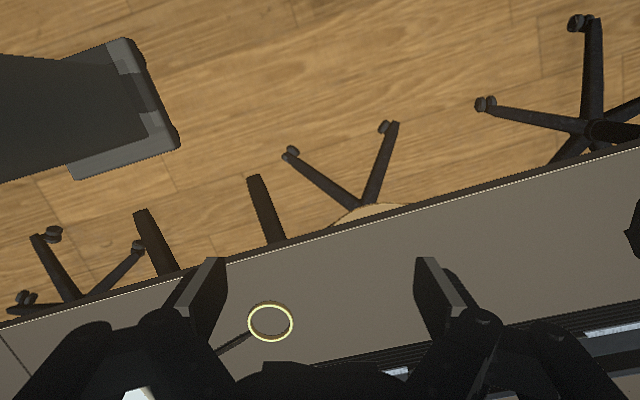

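```bash
python3 - <<'E'
from h import *
R={n:snap(n,n+'1.png') for n in ['scene','top']}
for a,n in [('scene0','s'),('top0','t')]:
    im=cv2.imread(f'pics/{a}.png')
    c=im[120:350,200:440] if n=='s' else im[170:300,210:470]
    cv2.imwrite(f'pics/{a}_z.png',cv2.resize(c,None,fx=3,fy=3 if n=='t' else 2.6,interpolation=cv2.INTER_CUBIC))
for q,z in [('control_box',0),('guard_hinge',.059),('switch_centre',.087),('guard_edge',.14),('screw_drive',0),('crank_grip',.101),('crank_hole',.074),('lock_hole',.06),('pin_rest',0),('pin_grip',.064)]:
    out=[]
    for n in R:
        p=models.place_of(n,q)
        for x in p[:2]: out.append((n,np.round(atz(R[n],x['position'],z),4)[:2].tolist(),round(x['score'],2)))
    print(q,out)
E
```

```text
control_box [('top', [0.4448, 0.278], 0.77), ('top', [0.6555, -0.1397], 0.38)]
guard_hinge [('scene', [0.4712, 0.2772], 0.91), ('top', [0.473, 0.2813], 0.9)]
switch_centre [('scene', [0.4401, 0.2649], 0.57), ('scene', [0.4566, 0.2553], 0.4), ('top', [0.4374, 0.2796], 0.89)]
guard_edge [('scene', [0.4901, 0.2893], 0.59), ('top', [0.4798, 0.29], 0.56), ('top', [0.4903, 0.0598], 0.39)]
screw_drive [('scene', [0.4995, 0.069], 0.75), ('scene', [0.4086, -0.1556], 0.62), ('top', [0.506, 0.0584], 0.7), ('top', [0.5569, 0.0594], 0.67)]
crank_grip [('scene', [0.474, 0.0198], 0.7), ('scene', [0.4297, 0.2563], 0.36), ('top', [0.4761, 0.0268], 0.71)]
crank_hole [('scene', [0.5375, 0.1028], 0.78), ('top', [0.5248, 0.0834], 0.87)]
lock_hole [('scene', [0.5487, 0.0598], 0.86), ('top', [0.5475, 0.0493], 0.64)]
pin_rest [('scene', [0.4071, -0.1566], 0.71), ('scene', [0.5041, 0.0582], 0.7), ('top', [0.407, -0.1528], 0.83)]
pin_grip [('scene', [0.4132, -0.1507], 0.38)]
```

View zooms.

View pics/top0_z.png

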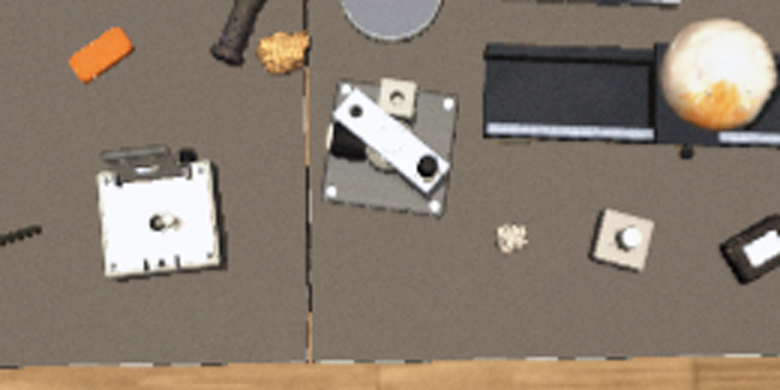

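View pics/scene0_z.png

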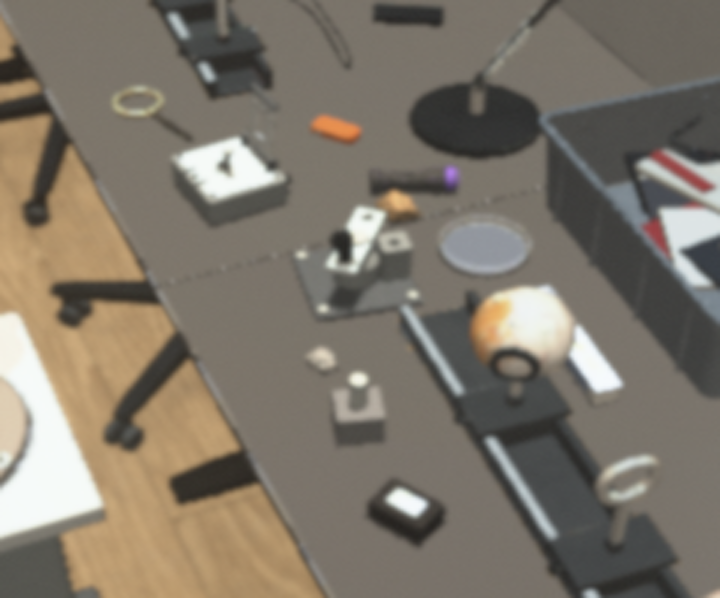

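```bash
python3 - <<'E'
from h import *
s=status.get_obs();r=cams.read_camera('wrist');print(np.round(r['T_tool_cam'],3).tolist(),np.array(r['mtx']).tolist(),r['dist_coeffs'],s['t'])
print(np.round(quatR(s['tool_rot']),3))
E
```

```text
[[0.001, -0.949, -0.316, 0.082], [1.0, 0.001, -0.0, -0.0], [0.0, -0.316, 0.949, -0.117], [0.0, 0.0, 0.0, 1.0]] [[325.29687805906326, 0.0, 319.8493696440098], [0.0, 325.29687805906326, 194.14308450187113], [0.0, 0.0, 1.0]] [0.00891376 0.         0.         0.         0.        ] 2.35
[[-0.954  0.3   -0.   ]
 [ 0.3    0.954  0.   ]
 [ 0.     0.    -1.   ]]
```

move_arm(
  steps=[1,2.7,-4.2,0.5,0,0,2.5,1,2.7,-4.2,0.5,0,0,2.5,1,2.7,-4.2,0.5,0,0,2.5,1,2.7,-4.2,0.5,0,0,2.5,1,2.7,-4.2,0.5,0,0,2.5,1,2.7,-4.2,0.5,0,0,2.5,1,2.7,-4.2,0.5,0,0,2.5,1,2.7,-4.2,0.5,0,0,2.5],
)

```text
t: 3.2
eef_pos: [0.4186, 0.3073, 0.2967]
tool_rot: [0.0, -0.023, 1.0, 0.0]
contact_force: [1.0, 0.6, 0.7]
gripper_width: 1.003
```

move_arm(
  steps=[1,0,-2.5,0.5,0,0,2,1,0,0,0,0,0,0,1,0,0,0,0,0,0],
)

```text
t: 3.5
eef_pos: [0.4178, 0.2842, 0.3015]
tool_rot: [0.0, -0.039, 0.999, 0.001]
contact_force: [-0.7, 0.6, -0.0]
gripper_width: 1.002
```

```bash
cat >> h.py <<'E'
def look(f,qs,zs):
    s=status.get_obs(); r=snap('wrist',f); T=wT(r,s); out={}
    print('t',s['t'],'tcp',np.round(s['eef_pos'],4),'yaw tool y',np.degrees(np.arctan2(*quatR(s['tool_rot'])[[1,0],1])))
    for q,z in zip(qs,zs):
        p=models.place_of('wrist',q)
        print(q,[(np.round(x['position'],1).tolist(),np.round(atz(r,x['position'],z,T),4)[:2].tolist(),round(x['score'],2)) for x in p[:2]])
    return s,r,T
E
python3 - <<'E'
from h import *
s,r,T=look('w1.png',['control_box','guard_hinge','switch_centre','guard_edge','screw_drive','lock_hole','crank_grip','crank_hole'],[0,.059,.087,.14,0,.06,.101,.074])
np.save('w1T.npy',T)
E
```

```text
t 3.5 tcp [0.4178 0.2842 0.3015] yaw tool y 94.46849143680609
control_box [([163.9, 313.2], [0.4338, 0.2772], 0.67)]
guard_hinge [([209.7, 316.0], [0.4751, 0.2846], 0.93), ([289.6, 24.4], [0.6134, -0.0794], 0.45)]
switch_centre [([178.4, 314.5], [0.429, 0.2799], 0.9)]
guard_edge [([250.1, 318.3], [0.485, 0.2884], 0.6)]
screw_drive [([202.6, 151.7], [0.5051, 0.0613], 0.57)]
lock_hole [([248.8, 124.0], [0.5443, 0.0536], 0.61)]
crank_grip [([208.0, 67.7], [0.477, 0.0265], 0.67), ([292.8, 252.1], [0.5662, 0.2185], 0.63)]
crank_hole [([244.5, 149.6], [0.5282, 0.0927], 0.59)]
```

View pics/w1.png

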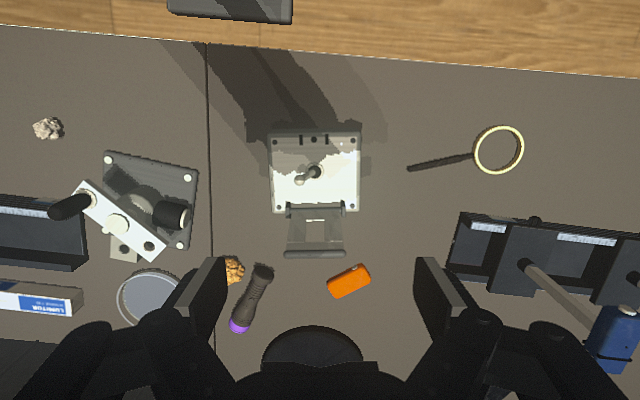

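```bash
python3 - <<'E'
from h import *
im=cv2.imread('pics/w1.png')
cv2.imwrite('pics/w1z.png',cv2.resize(im[115:265,250:380],None,fx=4.0,fy=4.0,interpolation=cv2.INTER_CUBIC))
E
```

```text
(no output)
```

View pics/w1z.png

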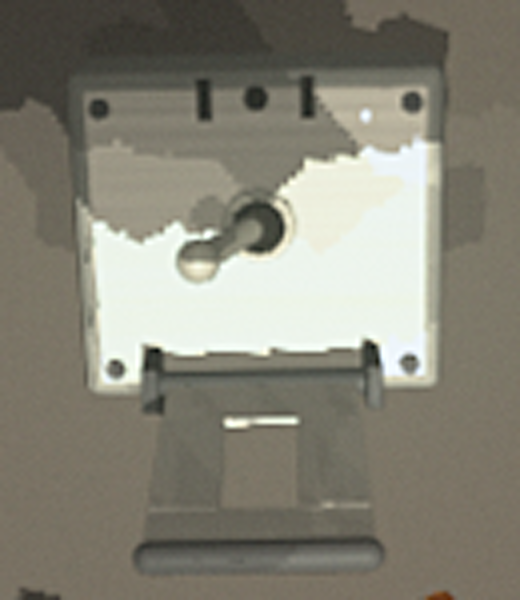

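```bash
python3 - <<'E'
from h import *
T=np.load('w1T.npy'); r=cams.read_camera('wrist')
f=lambda u,v,z: atz(r,(115+v/4,250+u/4),z,T)
S=[f(u,v,.046) for u,v in [(98,108),(412,102),(115,369),(409,362)]]
print(np.round(S,4)); c=np.mean(S,0);print('centre',c)
for a,b in [(0,1),(2,3)]: d=S[b]-S[a];print(np.linalg.norm(d),np.degrees(np.arctan2(-d[0],d[1])))
for a,b in [(0,2),(1,3)]: d=S[b]-S[a];print(np.linalg.norm(d),np.degrees(np.arctan2(d[1],d[0])))
print('pivot',f(262,228,.046),'ball',f(199,259,.084),'hinge',f(265,378,.059),'bar',f(259,556,.143))
print('hinge ends',f(152,380,.059),f(374,376,.059))
E
```

```text
[[0.4009 0.2312 0.046 ]
 [0.3922 0.3208 0.046 ]
 [0.4805 0.2391 0.046 ]
 [0.4712 0.3286 0.046 ]]
centre [0.43620995 0.27993472 0.046     ]
0.0899842424694833 5.589305790745156
0.08998223776449364 5.93735890682682
0.07996798988661377 5.693672236578064
0.07942137486776962 5.691746583995676
pivot [0.43261401 0.28070253 0.046     ] ball [0.43258061 0.2642604  0.084     ] hinge [0.4748474  0.28489225 0.059     ] bar [0.48775178 0.28524522 0.143     ]
hinge ends [0.47809559 0.25155267 0.059     ] [0.47169195 0.31702304 0.059     ]
```

move_arm(
  steps=[1,0.3,-0.1,-4.2,0,0,0.3,1,0.3,-0.1,-4.2,0,0,0.3,1,0.3,-0.1,-4.2,0,0,0.3,1,0.4,-0.2,-4.2,0,0,0.3,1,0,0,-4.3,0,0,0,1,0,0,0,0,0,0],
  newtons=30,
)

```text
t: 4.6
eef_pos: [0.4277, 0.2767, 0.0855]
tool_rot: [-0.004, -0.05, 0.999, -0.003]
contact_force: [-0.7, -0.4, 0.2]
gripper_width: 1.001
```

move_arm(
  steps=[-1,0,0,0,0,0,0,-1,0,0,0,0,0,0,-1,0,0,0,0,0,0,-1,0,0,0,0,0,0,-1,0,0,0,0,0,0,-1,0,0,0,0,0,0],
)

```text
t: 5.2
eef_pos: [0.4318, 0.2792, 0.0919]
tool_rot: [0.001, -0.05, 0.999, 0.001]
contact_force: [-0.0, -3.7, 8.4]
gripper_width: 0.11
```

move_arm(
  steps=[0,0,0,0,0,0,0,0,0,0,0,0,0,0,0,0,0,0,0,0,0,0,0,0,0,0,0,0,0,0,0,4,0,0,0,0,0,0,5,0,0,0,0,0,0,4,0,0,0],
)

```text
t: 5.9
eef_pos: [0.4309, 0.2792, 0.2223]
tool_rot: [0.0, -0.05, 0.999, 0.0]
contact_force: [1.1, 1.0, -0.1]
gripper_width: 0.499
```

```bash
python3 - <<'E'
from h import *
s,r,T=look('w2.png',[],[])
print(proj(r,[[.431,.2795,.087],[.4312,.2794,.045]],T))
E
```

```text
t 5.9 tcp [0.4309 0.2792 0.2223] yaw tool y 95.73588459463289
[[319.81792486 192.00315573]
 [319.68586294 178.33142705]]
```

View pics/w2.png

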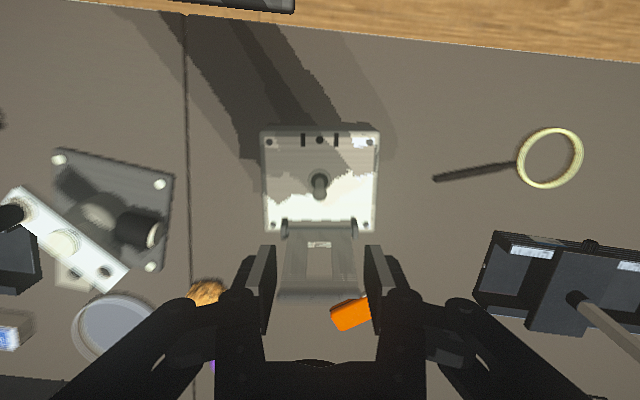

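move_arm(
  steps=[1,1.2,-4.4,1.5,0,0,-1,1,1.2,-4.4,1.5,0,0,-1,1,1.2,-4.4,1.5,0,0,-1,1,1.2,-4.4,1.5,0,0,-1,1,1.2,-4.4,1,0,0,-1,1,0,0,0,0,0,0,1,0,0,0,0,0,0,1,0,0,0,0,0,0],
)

```text
t: 6.75
eef_pos: [0.4903, 0.0603, 0.2896]
tool_rot: [-0.001, -0.007, 1.0, 0.0]
contact_force: [-0.9, -0.4, -0.8]
gripper_width: 1.001
```

```bash
python3 - <<'E'
from h import *
s,r,T=look('w3.png',['screw_drive','lock_hole','crank_grip','crank_hole','pin_grip','pin_rest'],[0,.06,.101,.0745,.064,0])
np.save('w3T.npy',T)
im=cv2.imread('pics/w3.png')
cv2.imwrite('pics/w3z.png',cv2.resize(im[100:290,200:440],None,fx=3.2,fy=3.2,interpolation=cv2.INTER_CUBIC)[:600])
E
```

```text
t 6.75 tcp [0.4903 0.0603 0.2896] yaw tool y 90.83641466171342
screw_drive [([170.6, 318.8], [0.5114, 0.0595], 0.98)]
lock_hole [([211.3, 310.6], [0.5442, 0.0507], 0.56)]
crank_grip [([160.4, 284.1], [0.4762, 0.026], 0.8), ([84.7, 130.7], [0.4098, -0.1089], 0.44)]
crank_hole [([203.2, 347.4], [0.5285, 0.091], 0.74), ([267.5, 316.2], [0.6086, 0.058], 0.72)]
pin_grip [([83.9, 107.2], [0.4097, -0.1523], 0.97)]
pin_rest [([83.3, 135.3], [0.4087, -0.1586], 0.7)]
```

View pics/w3.png

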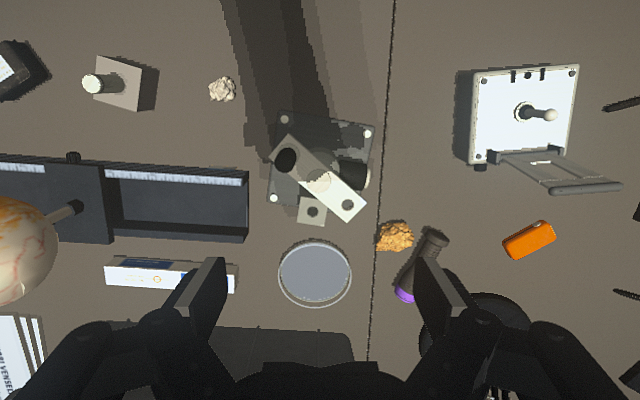

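View pics/w3z.png

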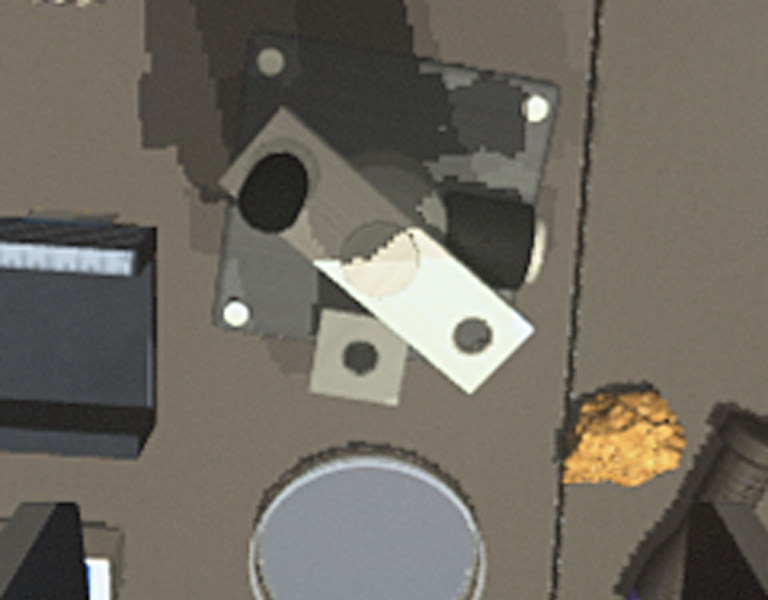

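```bash
python3 - <<'E'
from h import *
T=np.load('w3T.npy'); r=cams.read_camera('wrist')
f=lambda u,v,z: atz(r,(100+v/3.2,200+u/3.2),z,T)
S=[f(*p,.011) for p in [(270,60),(537,108),(235,313)]]
print(np.round(S,4)); c=(S[1]+S[2])/2;print('drive centre',c)
for a,b in [(0,1),(0,2)]: d=S[b]-S[a];print(np.linalg.norm(d),np.degrees(np.arctan2(d[1],d[0])))
L=f(360,357,.06);print('lock',L,np.linalg.norm((L-c)[:2]),np.degrees(np.arctan2(L[1]-c[1],L[0]-c[0])))
P=[f(*p,.06) for p in [(323,309),(409,326),(397,405),(309,390)]];print('pillar c',np.mean(P,0),[np.linalg.norm(P[i]-P[i-1]) for i in range(4)])
z=.0747
A=[f(*p,z) for p in [(284,107),(219,187),(535,330),(472,394)]]
print(np.round(A,4),'arm c',np.mean(A,0),np.linalg.norm(A[0]-A[1]),np.linalg.norm(A[2]-A[0]))
H=f(473,335,z);print('hole',H); d=A[2]+A[3]-A[0]-A[1];print('arm dir',np.degrees(np.arctan2(d[1],d[0])), 'hole dir',np.degrees(np.arctan2(H[1]-c[1],H[0]-c[0])),np.linalg.norm((H-c)[:2]))
print('handle top',f(272,193,z+.047))
E
```

```text
[[0.4457 0.0176 0.011 ]
 [0.4619 0.118  0.011 ]
 [0.5455 0.0016 0.011 ]]
drive centre [0.50372121 0.05979863 0.011     ]
0.10174749092645993 80.83582278497244
0.1011082049733385 -9.111865864949273
lock [0.54452706 0.0529102  0.06      ] 0.04138318213644901 -9.58175920795365
pillar c [0.54492766 0.0527452  0.06      ] [np.float64(0.03144336329401672), np.float64(0.031002718025567484), np.float64(0.03076507555434281), np.float64(0.03238808896443608)]
[[0.4542 0.0284 0.0747]
 [0.4802 0.0069 0.0747]
 [0.528  0.1125 0.0747]
 [0.5519 0.0921 0.0747]] arm c [0.50358795 0.06000186 0.0747    ] 0.03379535494844254 0.11191984791597198
hole [0.53014391 0.09154711 0.0747    ]
arm dir 49.311340029876135 hole dir 50.2310530549094 0.041305273525834484
handle top [0.4715367  0.02907072 0.1217    ]
```

move_arm(
  steps=[1,-0.4,-0.8,-4.5,0,0,0,1,-0.4,-0.8,-4.5,0,0,0,1,-0.3,-0.8,-4.5,0,0,0,1,-0.3,-0.8,-3.5,0,0,0,1,0,0,-1.2,0,0,0,1,0,0,0,0,0,0,1,0,0,0,0,0,0],
  newtons=40,
)

```text
t: 7.85
eef_pos: [0.4781, 0.0277, 0.1094]
tool_rot: [0.001, -0.007, 1.0, 0.0]
contact_force: [0.1, 0.1, 0.4]
gripper_width: 0.998
```

move_arm(
  steps=[-1,0,0,0,0,0,0,-1,0,0,0,0,0,0,-1,0,0,0,0,0,0,-1,0,0,0,0,0,0,-1,0,0,0,0,0,0],
)

```text
t: 8.35
eef_pos: [0.477, 0.0272, 0.1085]
tool_rot: [0.0, -0.006, 1.0, 0.0]
contact_force: [-0.7, -0.9, 3.9]
gripper_width: 0.209
```

```bash
python3 - <<'E'
import numpy as np
ph=[229.8,220]+[220-20*i for i in range(1,21)]+[-189.3]
p=0
prev=None
pts=[(50.37+4.2*np.cos(np.radians(a)),5.99+4.2*np.sin(np.radians(a)),-(229.8-a)/360*.4) for a in ph]
q=np.array(pts); d=np.diff(np.round(q,2),axis=0)
for a,x in zip(ph[1:],d): print(a,np.round(x,2).tolist())
E
```

```text
220 [-0.51, 0.51, -0.01]
200 [-0.73, 1.26, -0.02]
180 [-0.25, 1.44, -0.03]
160 [0.25, 1.44, -0.02]
140 [0.73, 1.26, -0.02]
120 [1.12, 0.94, -0.02]
100 [1.37, 0.5, -0.02]
80 [1.46, 0.0, -0.03]
60 [1.37, -0.5, -0.02]
40 [1.12, -0.94, -0.02]
20 [0.73, -1.26, -0.02]
0 [0.25, -1.44, -0.03]
-20 [-0.25, -1.44, -0.02]
-40 [-0.73, -1.26, -0.02]
-60 [-1.12, -0.94, -0.02]
-80 [-1.37, -0.5, -0.02]
-100 [-1.46, 0.0, -0.03]
-120 [-1.37, 0.5, -0.02]
-140 [-1.12, 0.94, -0.02]
-160 [-0.73, 1.26, -0.02]
-180 [-0.25, 1.44, -0.03]
-189.3 [0.06, 0.68, -0.01]
```

move_arm(
  steps=[-1,-0.51,0.51,-0.01,0,0,0,-1,-0.73,1.26,-0.02,0,0,0,-1,-0.25,1.44,-0.03,0,0,0,-1,0.25,1.44,-0.02,0,0,0,-1,0.73,1.26,-0.02,0,0,0,-1,1.12,0.94,-0.02,0,0,0],
)

```text
t: 8.95
eef_pos: [0.4837, 0.0963, 0.1072]
tool_rot: [0.0, -0.007, 1.0, -0.0]
contact_force: [3.5, -6.7, 2.6]
gripper_width: 0.211
```

move_arm(
  steps=[-1,1.37,0.5,-0.02,0,0,0,-1,1.46,0,-0.03,0,0,0,-1,1.37,-0.5,-0.02,0,0,0,-1,1.12,-0.94,-0.02,0,0,0,-1,0.73,-1.26,-0.02,0,0,0,-1,0.25,-1.44,-0.03,0,0,0,-1,-0.25,-1.44,-0.02,0,0,0,-1,-0.73,-1.26,-0.02,0,0,0],
)

```text
t: 9.75
eef_pos: [0.5377, 0.0328, 0.1055]
tool_rot: [0.001, -0.007, 1.0, 0.001]
contact_force: [-1.6, 1.8, 5.1]
gripper_width: 0.213
```

move_arm(
  steps=[-1,-1.12,-0.94,-0.02,0,0,0,-1,-1.37,-0.5,-0.02,0,0,0,-1,-1.46,0,-0.03,0,0,0,-1,-1.37,0.5,-0.02,0,0,0,-1,-1.12,0.94,-0.02,0,0,0],
)

```text
t: 10.25
eef_pos: [0.472, 0.0319, 0.1043]
tool_rot: [-0.0, -0.006, 1.0, -0.0]
contact_force: [0.9, -0.2, 3.7]
gripper_width: 0.211
```

move_arm(
  steps=[-1,-0.73,1.26,-0.02,0,0,0,-1,-0.25,1.44,-0.03,0,0,0,-1,0.06,0.68,-0.01,0,0,0,-1,0,0,0,0,0,0,-1,0,0,0,0,0,0,-1,0,0,0,0,0,0,-1,0,0,0,0,0,0],
)

```text
t: 10.95
eef_pos: [0.4633, 0.0674, 0.1037]
tool_rot: [-0.0, -0.007, 1.0, 0.001]
contact_force: [-1.8, 0.7, 8.8]
gripper_width: 0.206
```

```bash
python3 - <<'E'
from h import *
s,r,T=look('w4.png',['crank_hole','crank_grip'],[.07,.097])
np.save('w4T.npy',T)
im=cv2.imread('pics/w4.png')
cv2.imwrite('pics/w4z.png',cv2.resize(im[100:400,180:460],None,fx=2,fy=2,interpolation=cv2.INTER_CUBIC))
E
```

```text
t 10.95 tcp [0.4633 0.0674 0.1037] yaw tool y 90.77314728719904
crank_hole [([373.3, 293.3], [0.5444, 0.0529], 0.67)]
crank_grip [([276.4, 317.7], [0.4605, 0.0666], 0.58)]
```

View pics/w4z.png

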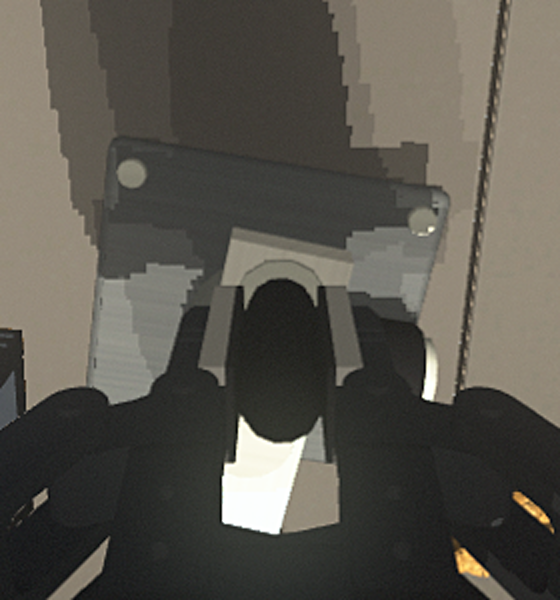

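move_arm(
  steps=[0,0,0,0,0,0,0,0,0,0,0,0,0,0,0,0,0,0,0,0,0,0,0,0,4.5,0,0,0,0,0,0,5,0,0,0,1,0,-1,3,0,0,0,1,0,-1,0,0,0,0,1,0,0,0,0,0,0],
)

```text
t: 11.9
eef_pos: [0.4624, 0.0448, 0.2286]
tool_rot: [0.0, -0.005, 1.0, 0.0]
contact_force: [-0.3, 0.1, 0.1]
gripper_width: 0.979
```

```bash
python3 - <<'E'
from h import *
s,r,T=look('w5.png',['crank_hole','crank_grip','pin_grip','pin_rest'],[.07,.097,.064,0])
np.save('w5T.npy',T)
im=cv2.imread('pics/w5.png')
cv2.imwrite('pics/w5z.png',cv2.resize(im[120:320,220:420],None,fx=3,fy=3,interpolation=cv2.INTER_CUBIC))
cv2.imwrite('pics/w5p.png',cv2.resize(im[60:200,0:160],None,fx=4,fy=4,interpolation=cv2.INTER_CUBIC))
E
```

```text
t 11.9 tcp [0.4624 0.0448 0.2286] yaw tool y 90.61842203392442
crank_hole [([262.4, 325.9], [0.5413, 0.0517], 0.91)]
crank_grip [([192.8, 345.5], [0.4618, 0.0656], 0.88)]
pin_grip [([118.7, 83.0], [0.4093, -0.1556], 0.67)]
pin_rest [([115.8, 125.7], [0.4124, -0.1565], 0.68)]
```

View pics/w5z.png

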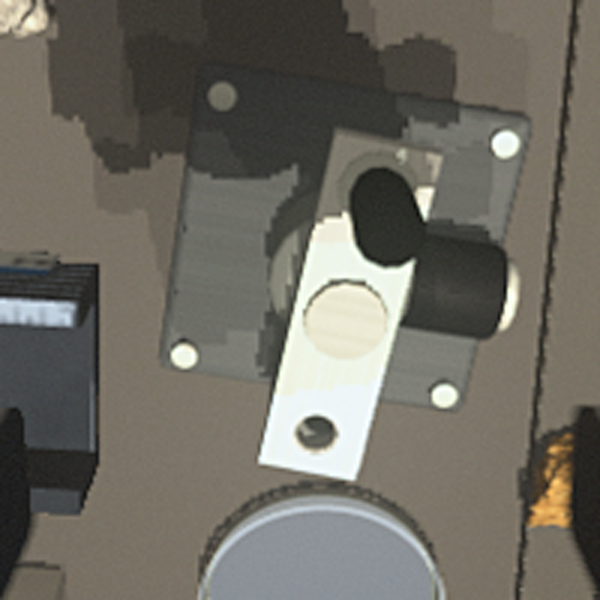

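View pics/w5p.png

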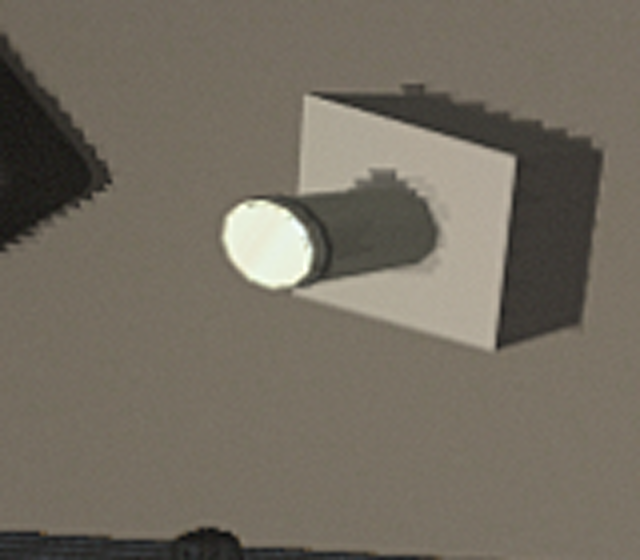

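```bash
python3 - <<'E'
from h import *
T=np.load('w5T.npy'); r=cams.read_camera('wrist')
f=lambda u,v,z: atz(r,(120+v/3,220+u/3),z,T)
S=[f(*p,.011) for p in [(222,96),(505,143),(183,355),(445,396)]]
c=np.mean(S,0);print(c)
ang=lambda d:np.degrees(np.arctan2(d[1],d[0]))
print([ang(S[2]-S[0]),ang(S[3]-S[1]),ang(S[1]-S[0])-90,ang(S[3]-S[2])-90])
A=[f(*p,.07) for p in [(337,128),(443,152),(259,463),(355,480)]]
print('arm',np.mean(A,0),ang(A[2]-A[0]),ang(A[3]-A[1]),ang(A[2]+A[3]-A[0]-A[1]))
H=f(317,432,.07);print('hole',H,ang(H-c),np.linalg.norm((H-c)[:2]))
print('hub',f(345,318,.072))
a=np.radians(-9.3);P=[c[0]+.042*np.cos(a),c[1]+.042*np.sin(a)]
for z in (.06,.07):
    e=[[P[0]+.0062*np.cos(t),P[1]+.0062*np.sin(t),z] for t in np.linspace(0,6.28,8)]
    print(z,((proj(r,e,T)-[220,120])*3).mean(0))
g=lambda u,v,z: atz(r,(60+v/4,u/4),z,T)
print('pin top',g(270,243,.082),'base',g(415,232,.04))
print('block top',[np.round(g(*p,.04),4) for p in [(305,95),(516,156),(497,350)]])
E
```

```text
[0.50362807 0.05975263 0.011     ]
[np.float64(-9.227834300614866), np.float64(-8.690587873612547), np.float64(-8.922889289927696), np.float64(-9.21176805014332)]
arm [0.50221523 0.05981009 0.07      ] -11.53171812995099 -11.44360941604995 -11.487823518235725
hole [0.54306921 0.05149304 0.07      ] -11.827706264866174 0.04029670394468071
hub [0.50220535 0.05933539 0.072     ]
0.06 [320.77935145 423.68130383]
0.07 [321.42266831 439.59674782]
pin top [ 0.40922067 -0.15538944  0.082     ] base [ 0.41091283 -0.15361732  0.04      ]
block top [array([ 0.3815, -0.1718,  0.04  ]), array([ 0.3938, -0.1277,  0.04  ]), array([ 0.4379, -0.1399,  0.04  ])]
```

move_arm(
  steps=[0,0,1.0,-4.2,0,0,0,0,0,1.1,-4.2,0,0,0,0,0,0,-4.0,0,0,0,0,0,0,0,0,0,0,0,0,0,0,0,0,0],
)

```text
t: 12.7
eef_pos: [0.4621, 0.0667, 0.1044]
tool_rot: [-0.001, -0.006, 1.0, -0.001]
contact_force: [0.2, -0.6, 0.9]
gripper_width: 0.498
```

move_arm(
  steps=[-1,0,0,0,0,0,0,-1,0,0,0,0,0,0,-1,0,0,0,0,0,0,-1,0,0,0,0,0,0,-1,0,0,0,0,0,0],
)

```text
t: 13.2
eef_pos: [0.4637, 0.0673, 0.1062]
tool_rot: [0.002, -0.006, 1.0, 0.001]
contact_force: [-1.9, 0.1, 8.8]
gripper_width: 0.211
```

move_arm(
  steps=[-1,0,-0.16,0,0,0,0,-1,0,0,0,0,0,0,-1,0,0,0,0,0,0,-1,0,0,0,0,0,0,-1,0,0,0,0,0,0],
)

```text
t: 13.7
eef_pos: [0.4636, 0.0659, 0.1062]
tool_rot: [0.001, -0.006, 1.0, 0.001]
contact_force: [-2.6, 0.5, 10.1]
gripper_width: 0.204
```

move_arm(
  steps=[0,0,0,0,0,0,0,0,0,0,0,0,0,0,0,0,0,0,0,0,0,0,0,0,4.5,0,0,0,0,0,0,5,0,0,0,0,-0.7,-2,4,0,0,0,0,-0.7,-2,0,0,0,0,0,0,0,0,0,0,0],
)

```text
t: 14.5
eef_pos: [0.4481, 0.023, 0.2407]
tool_rot: [0.001, -0.005, 1.0, 0.0]
contact_force: [-0.1, 0.0, -0.4]
gripper_width: 0.505
```

```bash
python3 - <<'E'
from h import *
s,r,T=look('w6.png',['crank_hole'],[.07])
np.save('w6T.npy',T)
im=cv2.imread('pics/w6.png')
uv=proj(r,[.5036,.0597,.05],T)[0].astype(int);print(uv)
x0,y0=uv[0]-80,uv[1]-80
cv2.imwrite('pics/w6z.png',cv2.resize(im[y0:y0+160,x0:x0+160],None,fx=3.75,fy=3.75,interpolation=cv2.INTER_CUBIC));print(x0,y0)
E
```

```text
t 14.5 tcp [0.4481 0.023  0.2407] yaw tool y 90.52292893788001
crank_hole [([271.0, 349.4], [0.544, 0.0541], 0.92), ([202.2, 370.1], [0.4697, 0.0708], 0.49)]
[354 226]
274 146
```

View pics/w6z.png

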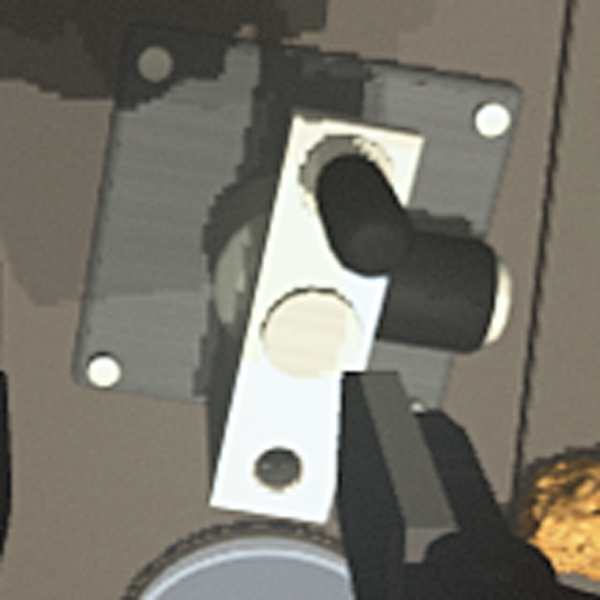

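```bash
python3 - <<'E'
from h import *
T=np.load('w6T.npy'); r=cams.read_camera('wrist')
f=lambda u,v,z: atz(r,(146+v/3.75,274+u/3.75),z,T)
S=[f(*p,.011) for p in [(155,63),(492,120),(104,371)]]
c=(S[1]+S[2])/2;print(c)
ang=lambda d:np.degrees(np.arctan2(d[1],d[0]))
print(ang(S[2]-S[0]),ang(S[1]-S[0])-90)
A=[f(*p,.07) for p in [(295,114),(425,139),(211,505),(326,523)]]
print('arm',np.mean(A,0),ang(A[2]-A[0]),ang(A[3]-A[1]),ang(A[2]+A[3]-A[0]-A[1]))
H=f(278,467,.07);print('hole',H,ang(H-c),np.linalg.norm((H-c)[:2]))
print('hub',f(310,332,.072))
E
```

```text
[0.50398745 0.060261   0.011     ]
-8.896682959055385 -9.273881848994478
arm [0.50302264 0.06011322 0.07      ] -9.400036987020725 -9.739024102165738 -9.569105659487917
hole [0.54352186 0.05281616 0.07      ] -10.664644054708788 0.0402292765913575
hub [0.50238144 0.05938147 0.072     ]
```

move_arm(
  steps=[1,-0.6,-4.4,-0.8,0,0,0,1,-0.6,-4.4,-0.8,0,0,0,1,-0.6,-4.5,-0.8,0,0,0,1,-0.6,-4.5,-0.8,0,0,0,1,0,0,0,0,0,0,1,0,0,0,0,0,0,1,0,0,0,0,0,0],
)

```text
t: 15.35
eef_pos: [0.425, -0.151, 0.207]
tool_rot: [-0.0, -0.008, 1.0, 0.0]
contact_force: [-0.5, 0.3, 0.5]
gripper_width: 0.998
```

```bash
python3 - <<'E'
from h import *
s,r,T=look('w7.png',['pin_grip','pin_rest'],[.064,0])
np.save('w7T.npy',T)
im=cv2.imread('pics/w7.png')
cv2.imwrite('pics/w7z.png',cv2.resize(im[100:260,240:400],None,fx=3.75,fy=3.75,interpolation=cv2.INTER_CUBIC))
E
```

```text
t 15.35 tcp [ 0.425 -0.151  0.207] yaw tool y 90.87043198744699
pin_grip [([172.5, 315.8], [0.4106, -0.1544], 0.89)]
pin_rest [([154.7, 313.9], [0.4087, -0.1571], 0.79)]
```

View pics/w7z.png

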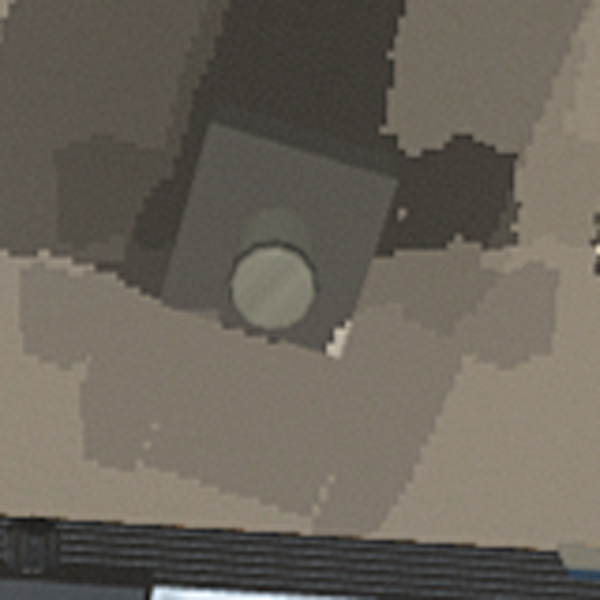

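```bash
python3 - <<'E'
from h import *
T=np.load('w7T.npy'); r=cams.read_camera('wrist')
f=lambda u,v,z: atz(r,(100+v/3.75,240+u/3.75),z,T)
print('pin',f(273,287,.082), 'block',np.mean([f(*p,.04) for p in [(210,122),(399,180),(161,302),(333,357)]],0))
E
```

```text
pin [ 0.4091198  -0.15652784  0.082     ] block [ 0.40961712 -0.15672258  0.04      ]
```

move_arm(
  steps=[1,-0.5,-0.2,-4,0,0,-0.4,1,-0.5,-0.2,-4,0,0,-0.4,1,-0.5,-0.2,-3.5,0,0,0,1,0,0,-2.1,0,0,0,1,0,0,0,0,0,0,1,0,0,0,0,0,0,1,0,0,0,0,0,0],
)

```text
t: 16.25
eef_pos: [0.4107, -0.1586, 0.0727]
tool_rot: [0.001, 0.0, 1.0, -0.0]
contact_force: [0.4, 0.1, 0.1]
gripper_width: 0.999
```

move_arm(
  steps=[1,-0.12,0.2,-0.15,0,0,0,-1,0,0,0,0,0,0,-1,0,0,0,0,0,0,-1,0,0,0,0,0,0,-1,0,0,0,0,0,0,-1,0,0,0,0,0,0,-1,0,0,0,0,0,0],
  newtons=50,
)

```text
t: 16.95
eef_pos: [0.4083, -0.1565, 0.0701]
tool_rot: [0.0, 0.001, 1.0, 0.0]
contact_force: [-1.4, 1.4, 4.5]
gripper_width: 0.2
```

```bash
python3 -c "
from h import *
s=status.get_obs();print(s['eef_pos'],s['contact_force'],s['gripper_width'],s['t'])"
```

```text
[ 0.40834338 -0.15652885  0.07013504] [-1.35393777  1.39039811  4.47897261] 0.1997732732461215 16.95
```

move_arm(
  steps=[-1,0,0,4,0,0,0,-1,0,0,4.5,0,0,0,-1,2.2,3.5,1,0,0,0,-1,2.2,3.5,0,0,0,0,-1,2.2,3.5,0,0,0,0,-1,2.3,3.5,0,0,0,0,-1,2.3,3.5,0,0,0,0,-1,2.3,3.5,0,0,0,0],
)

```text
t: 17.75
eef_pos: [0.5438, 0.0549, 0.1647]
tool_rot: [-0.0, 0.001, 1.0, -0.0]
contact_force: [1.0, -1.0, 0.1]
gripper_width: 0.197
```

move_arm(
  steps=[-1,0,0,0,0,0,0,-1,0,0,0,0,0,0,-1,0,0,0,0,0,0],
)

```text
t: 18.05
eef_pos: [0.5425, 0.0521, 0.1646]
tool_rot: [-0.001, 0.001, 1.0, -0.0]
contact_force: [-0.2, -0.3, -1.1]
gripper_width: 0.196
```

```bash
python3 - <<'E'
from h import *
s,r,T=look('w8.png',['pin_tip','pin_grip','crank_hole'],[.105,.159,.07])
for n in ['pin_tip','pin_grip']:pass
E
```

```text
t 18.05 tcp [0.5425 0.0521 0.1646] yaw tool y 89.85042883563774
pin_tip [([232.1, 318.4], [0.543, 0.0513], 0.69)]
pin_grip [([284.9, 324.7], [0.5432, 0.0543], 0.95), ([53.1, 605.3], [0.45, 0.1511], 0.75)]
crank_hole []
```

View pics/w8.png

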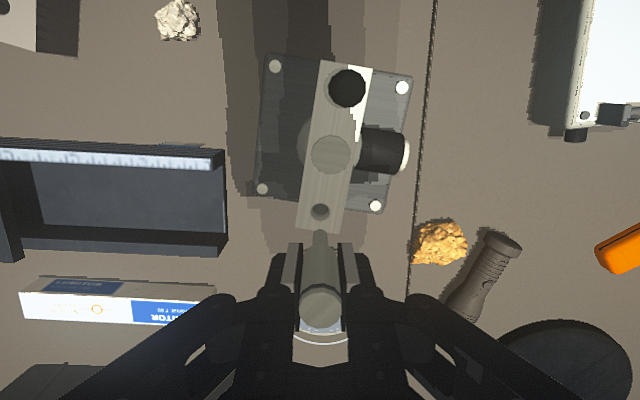

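```bash
python3 - <<'E'
from h import *
im=cv2.imread('pics/w8.png')
cv2.imwrite('pics/w8z.png',cv2.resize(im[190:290,270:370],None,fx=6,fy=6,interpolation=cv2.INTER_CUBIC))
E
```

```text
(no output)
```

View pics/w8z.png

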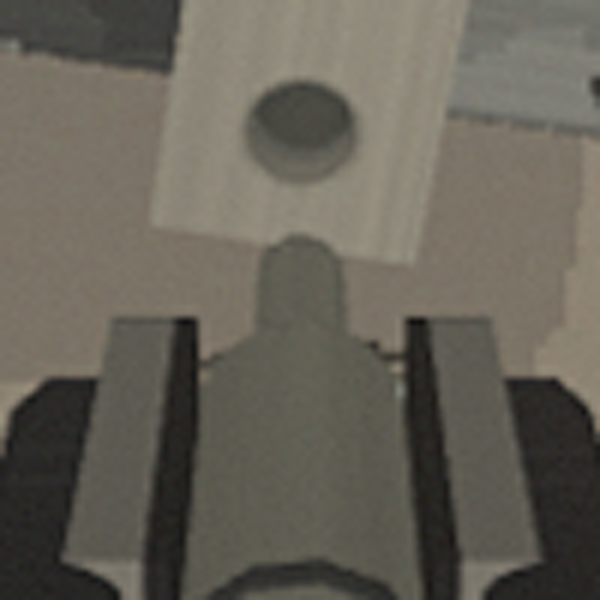

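```bash
python3 - <<'E'
from h import *
s=status.get_obs();r=cams.read_camera('wrist');T=wT(r,s)
f=lambda u,v,z: atz(r,(190+v/6,270+u/6),z,T)
zt=s['eef_pos'][2]-.006-.054
print('hole',f(301,131,.07),'tip',zt,f(300,245,zt),'tipedge',f(300,236,zt))
# top of pin head at rows?
for dx in (0,.001,.002):
  x,y=s['eef_pos'][0]+dx,s['eef_pos'][1]
  pr=proj(r,[[x,y,zt+.03],[x,y,zt],[x-.003,y,zt],[x,y,zt+.072]],T)
  print(dx,((pr-[270,190])*6).round(0).tolist(),pr[-1])
E
```

```text
hole [0.54445622 0.05258874 0.07      ] tip 0.10505644073762177 [0.54281412 0.05246845 0.10505644] tipedge [0.54183449 0.05247073 0.10505644]
0 [[297.0, 395.0], [298.0, 245.0], [298.0, 218.0], [297.0, 718.0]] [319.46143021 309.63354991]
0.001 [[297.0, 405.0], [298.0, 255.0], [298.0, 227.0], [297.0, 731.0]] [319.46875209 311.79451686]
0.002 [[298.0, 416.0], [298.0, 264.0], [298.0, 236.0], [297.0, 744.0]] [319.47603779 313.94498496]
```

move_arm(
  steps=[-1,0.1,0.05,-2,0,0,0,-1,0,0,-1,0,0,0,-1,0,0,-0.5,0,0,0,-1,0,0,-0.5,0,0,0,-1,0,0,0,0,0,0],
)

```text
t: 18.8
eef_pos: [0.544, 0.0537, 0.1246]
tool_rot: [-0.0, 0.001, 1.0, -0.0]
contact_force: [0.6, 0.1, -1.0]
gripper_width: 0.198
```

```bash
python3 - <<'E'
from h import *
s,r,T=look('w9.png',[],[])
im=cv2.imread('pics/w9.png')
cv2.imwrite('pics/w9z.png',cv2.resize(im[190:290,270:370],None,fx=6,fy=6,interpolation=cv2.INTER_CUBIC))
E
```

```text
t 18.8 tcp [0.544  0.0537 0.1246] yaw tool y 89.925652974712
```

View pics/w9z.png

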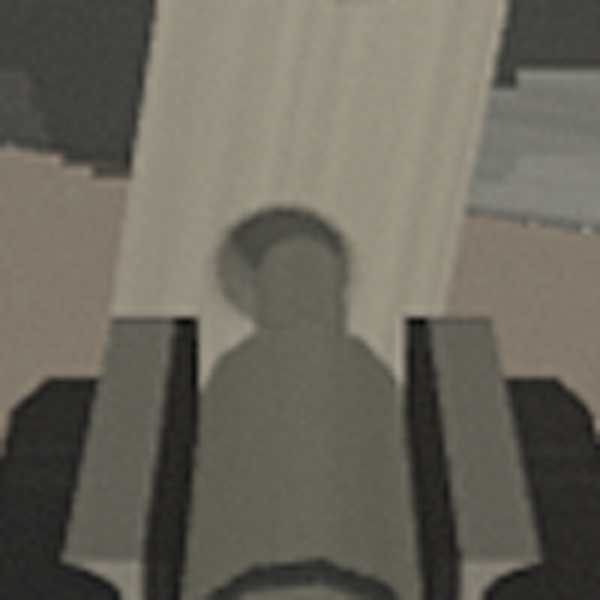

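```bash
python3 - <<'E'
from h import *
s=status.get_obs();r=cams.read_camera('wrist');T=wT(r,s)
f=lambda u,v,z: atz(r,(190+v/6,270+u/6),z,T)
print('hole front edge',f(283,207,.07)+[.0065,0,0],'L',f(215,260,.07),'R',f(350,260,.07))
zt=s['eef_pos'][2]-.06
print('tip edge',f(301,236,zt),zt)
print(f(258,310,.08),f(345,310,.08))
E
```

```text
hole front edge [0.5444026  0.05239838 0.07      ] L [0.54348979 0.04578263 0.07      ] R [0.54349852 0.05887962 0.07      ]
tip edge [0.54325068 0.05412946 0.06497207] 0.06497206585156018
[0.54383105 0.05015418 0.08      ] [0.54383615 0.05817589 0.08      ]
```

move_arm(
  steps=[-1,-0.1,-0.17,0,0,0,0,-1,0,0,0,0,0,0,-1,0,0,-0.5,0,0,0,-1,0,0,-0.5,0,0,0,-1,0,0,-0.5,0,0,0,-1,0,0,0,0,0,0],
)

```text
t: 19.5
eef_pos: [0.5426, 0.0522, 0.109]
tool_rot: [-0.001, 0.001, 1.0, -0.0]
contact_force: [0.3, 0.3, -0.8]
gripper_width: 0.197
```

move_arm(
  steps=[-1,0,0,-0.4,0,0,0,-1,0,0,-0.3,0,0,0,-1,0,0,-0.2,0,0,0,-1,0,0,0,0,0,0,-1,0,0,0,0,0,0],
)

```text
t: 20.0
eef_pos: [0.5433, 0.0522, 0.101]
tool_rot: [0.0, 0.001, 1.0, -0.0]
contact_force: [0.6, -0.5, -0.9]
gripper_width: 0.195
```

move_arm(
  steps=[-1,0,0,-0.15,0,0,0,-0.3,0,0,0,0,0,0,0,0,0,0,0,0,0,0,0,0,0,0,0,0,0,0,0,3,0,0,0,0,0,0,4.5,0,0,0,0,0,0,4,0,0,0,0,0,0,0,0,0,0],
)

```text
t: 20.8
eef_pos: [0.5466, 0.0523, 0.2198]
tool_rot: [0.005, 0.001, 1.0, 0.001]
contact_force: [1.1, 0.3, 0.8]
gripper_width: 0.5
```

```bash
python3 - <<'E'
from h import *
s,r,T=look('w10.png',['pin_grip','crank_hole'],[.094,.07])
print(proj(r,[[.5444,.0525,.112],[.5444,.0525,.07]],T))
E
```

```text
t 20.8 tcp [0.5466 0.0523 0.2198] yaw tool y 89.90662276185802
pin_grip [([192.2, 323.2], [0.5449, 0.0554], 0.9), ([257.6, 323.3], [0.6032, 0.0556], 0.39)]
crank_hole [([181.0, 320.2], [0.5429, 0.0531], 0.86)]
[[319.59067101 199.40286691]
 [319.50359216 182.71072377]]
```

View pics/w10.png

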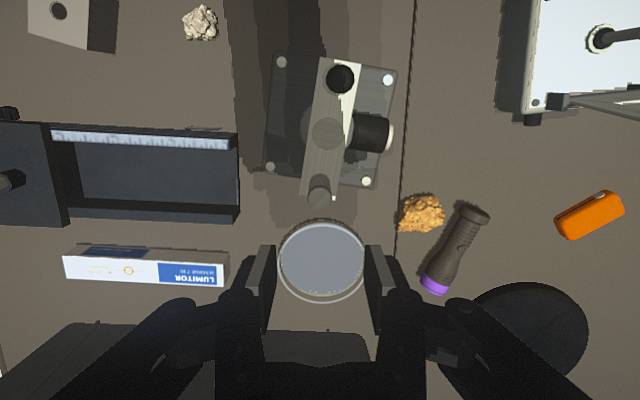

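move_arm(
  steps=[-1,-0.2,4.7,0.2,0,0,1.2,-1,-0.2,4.8,0,0,0,1.2,-1,-0.2,4.8,0,0,0,1.2,-1,-0.3,4.8,0,0,0,1.2,-1,-0.2,4.8,0,0,0,1.0,-1,0,0,0,0,0,0,-1,0,0,0,0,0,0],
)

```text
t: 21.65
eef_pos: [0.5309, 0.2922, 0.2143]
tool_rot: [-0.001, -0.052, 0.999, -0.001]
contact_force: [-0.4, -0.5, 0.1]
gripper_width: -0.0
```

```bash
python3 - <<'E'
from h import *
s,r,T=look('w11.png',['guard_edge'],[.143])
print(s['gripper_width'])
E
```

```text
t 21.65 tcp [0.5309 0.2922 0.2143] yaw tool y 95.91349834416552
guard_edge [([152.8, 316.5], [0.4862, 0.2857], 0.93), ([182.0, 7.2], [0.5234, 0.1026], 0.56)]
-0.00046245643084347047
```

View pics/w11.png

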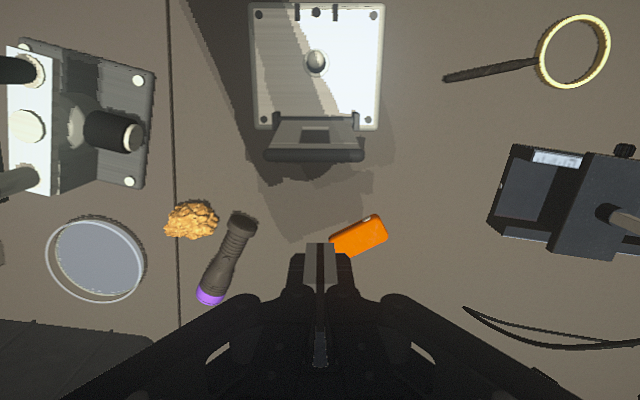

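move_arm(
  steps=[-1,0,0,-3.5,0,0,0,-1,0,0,-3.4,0,0,0,-1,0,0,0,0,0,0,-1,-1.5,-0.15,0,0,0,0,-1,-1.5,-0.15,0,0,0,0,-1,-1.5,-0.15,0,0,0,0,-1,0,0,0,0,0,0],
)

```text
t: 22.45
eef_pos: [0.4866, 0.2858, 0.1488]
tool_rot: [-0.0, -0.05, 0.999, 0.0]
contact_force: [-0.3, 0.3, -0.6]
gripper_width: 0.0
```

move_arm(
  steps=[-1,-1.1,-0.1,0,0,0,0,-1,-1.1,-0.1,0,0,0,0,-1,-1.0,-0.1,-0.2,0,0,0,-1,-1.0,-0.1,-0.2,0,0,0,-1,-1.0,-0.1,-0.4,0,0,0,-1,-1.0,-0.1,-0.5,0,0,0,-1,0,0,0,0,0,0],
)

```text
t: 23.15
eef_pos: [0.4231, 0.2803, 0.1335]
tool_rot: [-0.001, -0.051, 0.999, -0.001]
contact_force: [-0.0, -0.6, -0.1]
gripper_width: 0.0
```

```bash
python3 - <<'E'
from h import *
s,r,T=look('w12.png',[],[])
E
```

```text
t 23.15 tcp [0.4231 0.2803 0.1335] yaw tool y 95.80096097421128
```

View pics/w12.png

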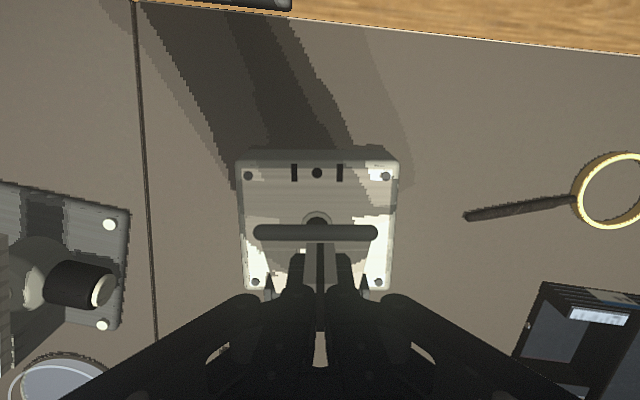

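move_arm(
  steps=[-1,-0.8,-0.08,-0.4,0,0,0,-1,-0.7,-0.07,-0.4,0,0,0,-1,-0.6,-0.06,-0.8,0,0,0,-1,-0.4,-0.04,-0.8,0,0,0,-1,-0.3,-0.03,-0.8,0,0,0,-1,-0.1,0,-0.6,0,0,0,-1,0,0,0,0,0,0],
)

```text
t: 23.9
eef_pos: [0.3957, 0.2775, 0.0954]
tool_rot: [-0.001, -0.05, 0.999, -0.001]
contact_force: [-0.8, -0.1, 0.6]
gripper_width: 0.001
```

```bash
python3 - <<'E'
from h import *
s,r,T=look('w13.png',[],[])
E
```

```text
t 23.9 tcp [0.3957 0.2775 0.0954] yaw tool y 95.74460829587174
```

View pics/w13.png

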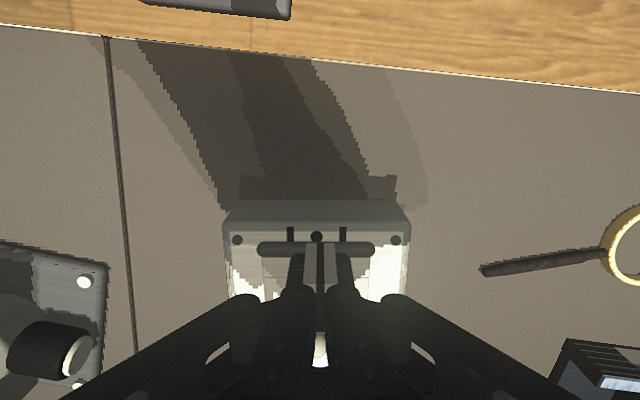

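move_arm(
  steps=[-1,-0.2,-0.02,-0.4,0,0,0,-1,0,0,-0.3,0,0,0,-1,0,0,-0.2,0,0,0,-1,0,0,0,0,0,0,-1,0,0,0,0,0,0],
)

```text
t: 24.45
eef_pos: [0.3944, 0.278, 0.0882]
tool_rot: [-0.0, -0.05, 0.999, 0.0]
contact_force: [-2.9, -2.2, 11.7]
gripper_width: -0.004
```

move_arm(
  steps=[-1,0,0,-0.1,0,0,0,-1,0,0,0,0,0,0,-1,0,0,0,0,0,0],
)

```text
t: 24.75
eef_pos: [0.3944, 0.278, 0.0877]
tool_rot: [-0.0, -0.05, 0.999, 0.001]
contact_force: [-4.1, -1.8, 17.8]
gripper_width: -0.001
```

move_arm(
  steps=[-1,0,0,1,0,0,0,-1,0,0,4,0,0,0,-1,0,0,4,0,0,0,-1,0.8,0,4,0,0,0,-1,1,0,4,0,0,0,-1,1,0,4,0,0,0,-1,0,0,0,0,0,0,-1,0,0,0,0,0,0],
)

```text
t: 25.55
eef_pos: [0.4226, 0.2778, 0.2972]
tool_rot: [0.001, -0.05, 0.999, 0.001]
contact_force: [-0.8, 0.3, -0.3]
gripper_width: 0.001
```

```bash
python3 - <<'E'
from h import *
s,r,T=look('w14.png',['guard_edge','switch_centre'],[.059,.087])
c,y=np.cos(.0995),np.sin(.0995)
hx=np.array([.475,.285])
P=[[hx[0]-c*.085-v*-y*0+(-y)*v,hx[1]-y*.085+c*v,.059] for v in(-.026,0,.026)]
print(proj(r,P,T).round(1).tolist(),proj(r,[[.431,.2795,.087]],T))
im=cv2.imread('pics/w14.png');cv2.imwrite('pics/w14z.png',cv2.resize(im[100:260,230:410],None,fx=3.5,fy=3.5,interpolation=cv2.INTER_CUBIC))
snap('top','t2.png');snap('scene','s2.png')
a=cv2.imread('pics/t2.png')[170:300,210:470];cv2.imwrite('pics/t2z.png',cv2.resize(a,None,fx=3,fy=3,interpolation=cv2.INTER_CUBIC))
E
```

```text
t 25.55 tcp [0.4226 0.2778 0.2972] yaw tool y 95.71562007263294
guard_edge [([132.3, 323.1], [0.3883, 0.2785], 0.76)]
switch_centre [([174.9, 320.3], [0.4285, 0.2795], 0.73)]
[[297.1, 134.1], [321.1, 134.1], [345.1, 134.1]] [[320.10814679 177.18855288]]
```

View pics/w14z.png

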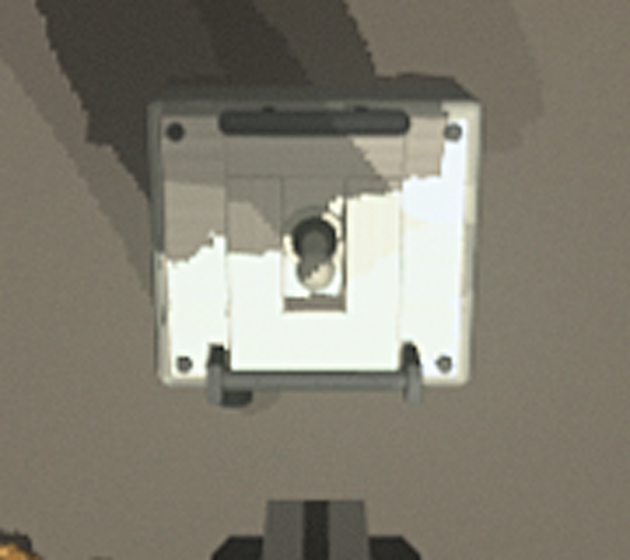

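View pics/t2z.png

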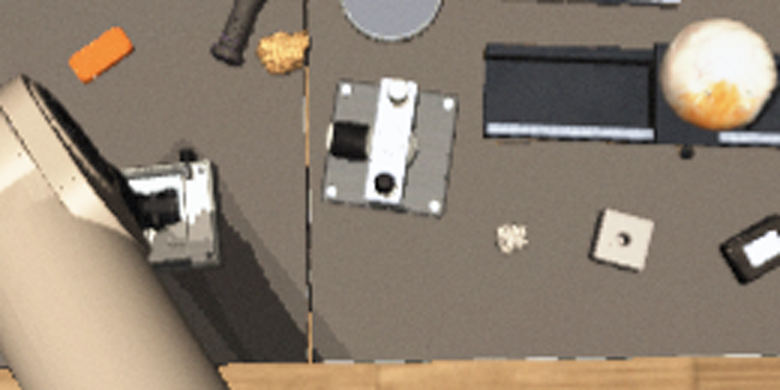

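```bash
python3 -c "
from h import *
print(status.get_obs()['t'],order.hand_in())"
```

```text
the job is handed in; nothing more can be done
25.8 None
```

The job is done and handed in at 25.8 s of the 72 s allowed. No verdict was reported, so what follows rests on my own checks.

- **Toggle:** I pinched it upright between the jaws, and it still stood centred in the guard slot in the last wrist picture.
- **Crank:** I wound it about 419° clockwise. A first look put it about 2.5° past alignment, so I regripped and moved it back. The next picture read about -0.5°; two other readings of that picture, from the hole and the arm edges, differed by about 1°. All were within the 4° tolerance.
- **Pin:** I moved it from its rest into the holes; it went in with no measurable resistance. After release its head top was within 2 pixels of where the fully home position projects.
- **Guard:** I folded it down with closed fingers until it stopped, at 12 to 18 N with the fingertips about 63 mm above the table, which is the height of the closed bar's top. The bar then appeared within about 1 pixel of the closed position.
- **Other things:** In the last top picture the bystanders in the cropped view looked unmoved. I judged that by eye, without measuring their positions. The gripper was raised well clear and touching nothing.

No check failed.

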